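# Tip the nuts off the sprung cover and hold it at the pointer

### The arm

A 7-joint arm with a two-finger parallel gripper is mounted at the origin on a cart in front of the work surface, level with it; the furniture and walls round the work are solid. World frame = base frame: x ahead of the robot, y to its left, z up, the work surface at z = 0. Lengths are in m, angles in rad, forces in N, time in s.
With the tool pointing down it reaches from about 0.425 to 0.875 m from the base axis. Payload 4.7 kg.
Tool frame: the origin (TCP) lies at the very end of the fingers, on their centre line; the grasp point (between the pads) lies 19 mm behind it; z points along the fingers, y is the line along which they close (so a half turn about z gives the same grasp; the last joint's range is limited). The gripper opens to 87 mm and grips with 3 to 60 N. Pads are 19 mm wide; open, the fingers measure 117 mm over their backs; the gripper's body (75 mm by 190 mm) begins 51 mm behind the grasp point.
Start: joints at [1.239, 0.321, -0.07, 1.45, 0.023, 1.371, -0.057], TCP at [0.22, -0.612, 0.2] pointing down, gripper open.
Joint ranges: [-2.86, 2.86], [-0.3, 2.09], [-1.38, 1.24], [0.06, 2.45], [-1.56, 4.7], [0.09, 2.05], [-2.69, 2.69]. Speed limits (rad/s): [2.57, 2.57, 3.14, 3.14, 3.14, 3.14, 3.14].

### API

Orientations are given as a rotation vector (axis times angle).
In Python, from bench import ctrl, vision gives the robot as it stands.
- The arm moves only by the tool jog_arm, never from a script. Its argument "increments" is a list of rows, each an object of numbers: "tx", "ty", "tz": the shift along the tool's x, y, z in mm; "wx", "wy", "wz": the turn, a rotation vector about the tool's x, y, z in rad; "gripper": the opening, from 0 (shut) to 1 (fully open). In form: [{"tx": .., "ty": .., "tz": .., "wx": .., "wy": .., "wz": .., "gripper": ..}, ...]. A call has exactly 5 rows; each row is the pose to reach, as a shift and turn from the pose commanded when the call began, along the tool's axes at that moment; what a row does not reach only later rows make up. A row lasts 1/12 s, in which the tool goes at most 41.7 mm and 7.16 degrees, less where a joint would pass 70% of its speed; a pose out of reach is approached as far as the arm can. A call with a gripper value outside its range is refused whole. The fingers move at their own pace and stop on an object; "grip_force" is the grip in N (left out, the last holds). Time passes only in rows, so rows that repeat a pose let the fingers close, or fill a call up. It gives the time, the measured TCP pose, the force, the opening and the grip force at its end, in the units of the state.
- ctrl.get_state(): the state, without advancing time (a new reading comes with each control period).
- vision.get_image(name): name is "scene" or "side" or "wrist"; returns a dict with "color" (384x512x3 uint8, blue, green, red), "fx", "fy", "cx", "cy" (pixels), "k1" (the pictures are not rectified: a ray, as slopes to the right and down, at radius r is drawn at 1 + k1 r^2 times it, then the intrinsics apply), "extrinsics" (4x4, takes a point from world to camera coordinates). Camera axes: x right, y down, z forward; pixel columns grow to the right and rows downward; lengths in m; the calibration is good to about 2 mm. A picture is of the moment at which its call begins. There is no depth.
- ctrl.close_job(): hands the job in; it is judged then, once.
Trained networks look in the newest picture that a camera, given by its name, has taken for a name from the list of things; names that differ only in an ending like _2 or _b are one class to them, and where a whole thing is asked for, a point or a joint stands for the part that bears it (a point fixed in the world has none). Each returns a list of dicts, best first, with "conf" (0 to 1); they miss things now and then, are a little off and sometimes report something else, mostly with a low value. They report only what shows in the picture. A call takes as long as a camera call. They do not tell look-alikes from the thing itself.
- vision.spot_in(camera, thing): "bbox" ([left, top, right, bottom] in pixels, round what is visible of it).
The state is a dict: "time": time; "joint_positions": joint angles; "qd": joint speeds; "joint_torque": joint torques, N m; "position": TCP position; "tool_rot": TCP orientation; "ft_force": force on the tool from outside, world axes, zero at the start; "torque": the same for the moment, N m; "grip_width": opening from 0.0 (shut) to 1.0 (fully open); "grip_force": force on a finger pad.
Only numpy, scipy, OpenCV 4.12 (cv2) and the standard library are available. Lean on these libraries where they do the work, as an engineer would, in place of code of your own. Each camera call takes 0.05 s, during which the arm holds its last target. There are 200 camera calls.

### The job

Lift the sprung cover of the grey sorting box by its front handle bar so that the three steel nuts lying on it slide off its back edge into the open pocket behind, and bring the cover to the angle at which the dark pointer on the dial beside it is set, the two lying parallel. Do not touch the nuts, leave the pointer as it is set, and leave the other things on the table in place. Finish while still holding the cover steady there in the gripper, so that the compartment under it can be reached: the spring would shut it if you let go.

Things in the scene. Friction and masses are not known exactly. Their poses are not given: they have to be found in the camera images.
- sorting_box: Grey sheet-metal box screwed to the table, 220 (x) x 154 (y) mm. Origin: at table height below the cover's hinge, midway across. Its x axis points level from the handle bar to the backboard, y to the left seen from the handle side, z up. The front part (x = -131 to -2 mm, 72 mm high) is under the cover; behind the hinge is an open pocket. The rear backboard is 140 mm high.
- cover (a joint): Cover angle in rad: 0 shut (level, the start), growing as its front is lifted; stop at 1.3. A smooth aluminium tray 135 (x) x 140 mm, 4 mm plate, 14 mm rims except at its back edge, the hinge. A spring shuts it (0.4 N m when shut, plus 0.8 N m per rad); cover 0.25 kg; 3 to 8 N of lift at the bar. Nuts start to slide at 10 to 20 degrees.
- handle_bar (a point): Middle of the round steel handle bar, 12 mm thick, 70 mm long along the box's y, on two 8 mm rods at its ends (58 mm free between them). 190 mm from the hinge axis along the cover and 6 mm above it square to the cover; 49 mm clear gap from bar to the rim of the cover. At angle 0 it is 81 mm above the table, nothing below. Axes: those of the cover (the box's at angle 0). The bar can turn between gripping fingers as the cover swings.
- cover_hinge (a point): Middle of the cover's hinge axis, 75 mm above the table; the axis runs along the box's y axis.
- pointer (a joint): Angle at which the pointer is set, in rad, between 0.5 and 1.0, measured as the cover's angle: 0 level toward the handle side, growing upward. Cover and pointer are parallel when the two joints are equal. Stiff: it stays unless knocked.
- pointer_tip (a point): Tip of the pointer: a slender dark steel arm 132 mm long, 7 mm wide, 4 mm thick, pivoting about the hinge axis 85 mm left of the box's middle, on a white dial disc of radius 58 mm on the box's left wall with black ticks every 10 degrees. The point's x axis runs from tip to pivot.
- pocket_floor (a point): Middle of the open pocket's inner floor, 6 mm above the table. The pocket is 85 mm (x) by 146 mm (y) inside; side walls 105 mm high.
- nut_1_centre (a point): Centre of a steel hexagon nut, 32 mm across the corners and 13 mm high, 50 g; it starts lying flat on the cover.
- nut_2_centre (a point): Centre of a steel hexagon nut, 32 mm across the corners and 13 mm high, 50 g; it starts lying flat on the cover.
- nut_3_centre (a point): Centre of a steel hexagon nut, 32 mm across the corners and 13 mm high, 50 g; it starts lying flat on the cover.
- tape_measure_centre (a point): Centre of a bystander to leave alone: yellow tape measure, 36 x 93 x 64 mm, right of the box.
- spring_clamp_centre (a point): Centre of a bystander to leave alone: orange-handled spring clamp lying on the table between box and robot, 50 x 111 x 20 mm.
- screw_jar_centre (a point): Centre of a bystander to leave alone: white screw jar with black lid, 64 mm in diameter, 78 mm high.
Mind the look-alikes: they are no part of the job. Leave any blue or green look-alike of the part that bears nut_1_centre alone.

How it is judged:
At the end, for the whole second after the job is handed in: The cover is at rest, open over 0.4 rad and within 0.07 rad of parallel to the pointer, held by the fingers (over 1.5 N) with the grasp point within 60 mm of the middle of the handle bar; all three nuts lie in the pocket (centres inside its walls, under 60 mm above the table) (angle between the x axis of handle_bar and the x axis of pointer_tip, either way round below 0.07 rad and value of joint cover above 0.4 rad and velocity of joint cover between -0.05 and 0.05 rad/s and contact force between the fingers and cover above 1.5 N and distance between the grasp point and handle_bar below 0.06 m and x of nut_1_centre in the frame of sorting_box between 0 and 0.086 m and y of nut_1_centre in the frame of sorting_box between -0.075 and 0.075 m and z of nut_1_centre in the frame of sorting_box between 0 and 0.06 m and x of nut_2_centre in the frame of sorting_box between 0 and 0.086 m and y of nut_2_centre in the frame of sorting_box between -0.075 and 0.075 m and z of nut_2_centre in the frame of sorting_box between 0 and 0.06 m and x of nut_3_centre in the frame of sorting_box between 0 and 0.086 m and y of nut_3_centre in the frame of sorting_box between -0.075 and 0.075 m and z of nut_3_centre in the frame of sorting_box between 0 and 0.06 m); the arm keeps its last pose, push and grip.
It fails at once if a nut is touched by the gripper (contact force between the fingers and nut_1 above 1 N or contact force between the fingers and nut_2 above 1 N or contact force between the fingers and nut_3 above 1 N).
It fails at once if a bystander (tape measure, spring clamp or screw jar) is displaced by more than 30 mm (distance of any of tape_measure_centre, spring_clamp_centre, screw_jar_centre from where it was at the start of the episode above 0.03 m).
It fails at once if the pointer is knocked from its setting (tip moved more than 12 mm) (distance of pointer_tip from where it was at the start of the episode above 0.012 m).
It also fails if it takes over 45 s, if anything falls off the work surface, if the arm or the gripper's body presses on something with over 40 N, if the wrist force passes 120 N, or if a joint passes its speed limit or range.

## Working session

There is one attempt and no reset: what is moved stays moved. The work goes in short steps, Python scripts to look and compute and a tool call to move; the robot and the scene stay as the last step left them, time stands still between calls to the robot, and variables do not carry over. Pictures are saved under pics/ and viewed, at most 10 in all, crops included, and the job is handed in when it is done.

Besides the shell and the picture viewer there is one more tool, called as name([rows], argument=value, ...), one row to a line, values as JSON. jog_arm: Moves the arm, as the interface text tells. Its arguments: {"type":"object","properties":{"increments":{"type":"array"},"grip_force":{"type":"number"}},"required":["increments"]}

```bash
mkdir -p pics; ls
python3 - <<'E'
from bench import ctrl, vision
import cv2, numpy as np
s=ctrl.get_state();print({k:np.round(v,3).tolist() for k,v in s.items()})
ims=[]
for c in ["scene","side"]:
    d=vision.get_image(c);cv2.imwrite(f"pics/{c}0.png",d["color"])
    print(c,d["fx"],d["fy"],d["cx"],d["cy"],d["k1"],np.round(d["extrinsics"],4).tolist())
    for t in ["handle_bar","cover","pointer","sorting_box","nut_1_centre","tape_measure_centre","spring_clamp_centre","screw_jar_centre"]:
        print(t,[(np.round(b["bbox"]).tolist(),round(b["conf"],2)) for b in vision.spot_in(c,t)][:4])
E
```

```text
pics
{'time': 0.0, 'joint_positions': [1.239, 0.322, -0.07, 1.452, 0.023, 1.371, -0.057], 'qd': [-0.002, -0.001, -0.002, 0.002, -0.0, -0.002, -0.001], 'joint_torque': [-0.0, -49.129, -0.404, -31.253, -0.064, 0.044, 0.0], 'position': [0.22, -0.611, 0.199], 'tool_rot': [-3.093, -0.54, 0.001], 'ft_force': [0.075, 0.333, -0.076], 'torque': [0.012, -0.05, -0.025], 'grip_force': 0.0, 'grip_width': 0.996}
scene 420.3757521196919 420.3757521196919 259.10262328750804 193.83928452942038 -0.04183578713498991 [[-0.703, -0.7112, -0.0052, 0.5181], [-0.5025, 0.5018, -0.7041, 0.2158], [0.5033, -0.4923, -0.7101, 0.9171], [0.0, 0.0, 0.0, 1.0]]
handle_bar [([198.0, 189.0, 288.0, 252.0], 0.56)]
cover [([194.0, 189.0, 289.0, 253.0], 0.64)]
pointer [([225.0, 196.0, 237.0, 205.0], 0.53), ([180.0, 232.0, 227.0, 238.0], 0.5)]
sorting_box [([152.0, 159.0, 289.0, 276.0], 0.61)]
nut_1_centre [([206.0, 171.0, 220.0, 177.0], 0.64), ([226.0, 194.0, 233.0, 203.0], 0.61), ([300.0, 232.0, 314.0, 242.0], 0.47), ([248.0, 149.0, 264.0, 178.0], 0.44)]
tape_measure_centre [([245.0, 148.0, 267.0, 179.0], 0.77), ([154.0, 15
[... 205 characters left out ...]
4.2287247770464 251.96633804055716 189.88183483120844 -0.07744196852505539 [[0.999, 0.0433, -0.0069, -0.5046], [0.017, -0.5286, -0.8487, 0.1666], [-0.0404, 0.8478, -0.5288, 0.8704], [0.0, 0.0, 0.0, 1.0]]
handle_bar [([214.0, 156.0, 293.0, 185.0], 0.78)]
cover [([212.0, 155.0, 290.0, 186.0], 0.63)]
pointer [([255.0, 163.0, 263.0, 172.0], 0.44), ([210.0, 151.0, 287.0, 187.0], 0.19)]
sorting_box [([215.0, 137.0, 320.0, 214.0], 0.64)]
nut_1_centre [([210.0, 209.0, 217.0, 224.0], 0.63), ([333.0, 208.0, 342.0, 214.0], 0.62), ([268.0, 171.0, 280.0, 177.0], 0.54)]
tape_measure_centre [([299.0, 215.0, 329.0, 253.0], 0.68)]
spring_clamp_centre []
screw_jar_centre [([323.0, 240.0, 354.0, 281.0], 0.94)]
```

Run:
```python
import cv2
a=cv2.imread("pics/scene0.png")[110:300,130:370];b=cv2.imread("pics/side0.png")[120:300,170:390]
cv2.imwrite("pics/scene0c.png",cv2.resize(a,(758,600),interpolation=cv2.INTER_CUBIC))
cv2.imwrite("pics/side0c.png",cv2.resize(b,(733,600),interpolation=cv2.INTER_CUBIC))
```

```text
(no output)
```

View pics/scene0c.png

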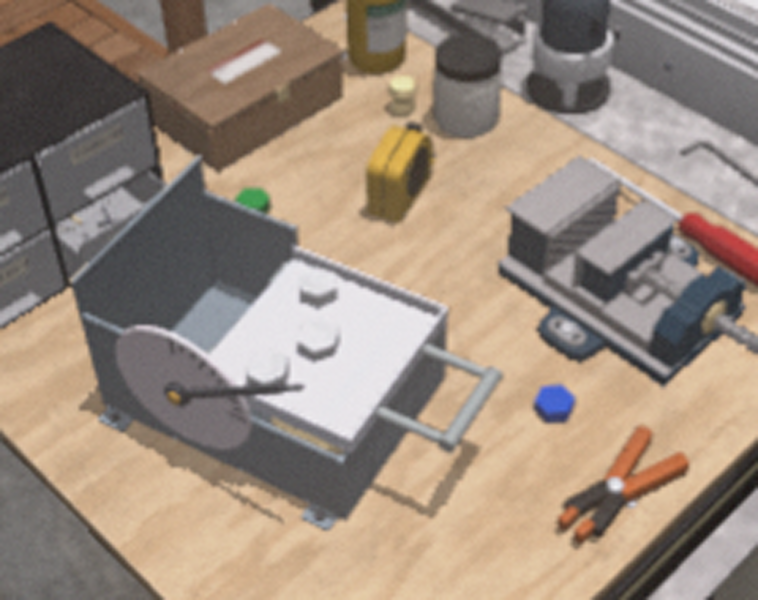

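View pics/side0c.png

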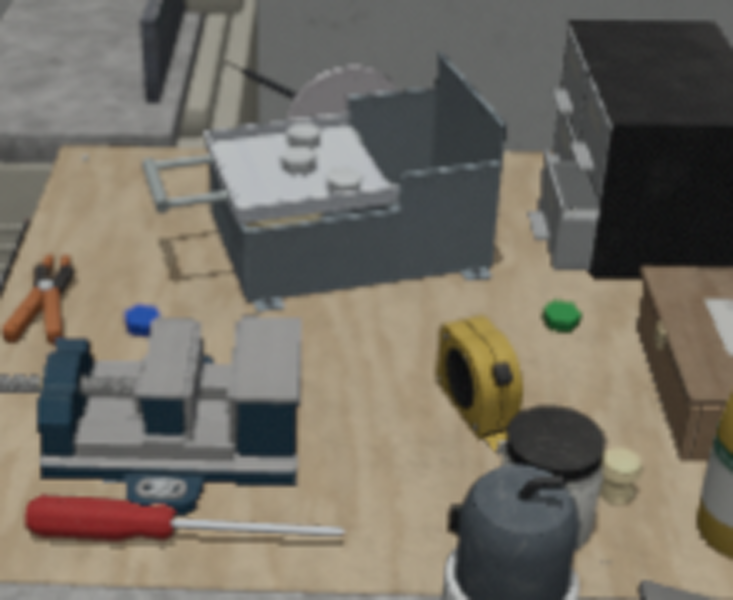

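```bash
cat > h.py <<'E'
import numpy as np
from scipy.spatial.transform import Rotation as R
from scipy.optimize import least_squares
C={"scene":(420.376,259.103,193.839,-0.041836,np.array([[-0.703,-0.7112,-0.0052,0.5181],[-0.5025,0.5018,-0.7041,0.2158],[0.5033,-0.4923,-0.7101,0.9171]])),
"side":(374.229,251.966,189.882,-0.077442,np.array([[0.999,0.0433,-0.0069,-0.5046],[0.017,-0.5286,-0.8487,0.1666],[-0.0404,0.8478,-0.5288,0.8704]]))}
def proj(cam,p):
    f,cx,cy,k,E=C[cam]; q=E[:,:3]@p+E[:,3]; u=q[:2]/q[2]; return f*u*(1+k*u@u)+[cx,cy]
def box2w(b,p): return np.array([b[0],b[1],0])+R.from_euler('z',b[2]).apply(p)
E
python3 - <<'E'
from h import *
P=[]
def S(p,u,v): P.append(("scene",p,(u/3.158+130-.34,v/3.158+110-.34)))
def D(p,u,v): P.append(("side",p,(u/3.332+170-.35,v/3.332+120-.35)))
S([-190,-35,81],495,375);S([-190,35,81],452,440)
S([89,77,140],75,283);S([89,-77,140],200,158);S([-131,77,0],345,517)
D([-190,35,81],150,163);D([-190,-35,81],163,207);D([89,77,140],440,57);D([89,-77,140],503,130)
D([-131,-77,0],248,300);D([89,-77,0],490,272)
S([0,87,75],175,396)
tips=[("scene",(301/3.158+130-.34,387/3.158+110-.34)),("side",(227/3.332+170-.35,65/3.332+120-.35))]
def tip(t): return np.array([-132*np.cos(t),85,75+132*np.sin(t)])/1000
def res(x):
    r=[proj(c,box2w(x,np.array(p)/1000))-q for c,p,q in P]+[proj(c,box2w(x,tip(x[3])))-q for c,q in tips]
    return np.concatenate(r)
s=min((least_squares(res,[.55,-.3,y,.7],loss='soft_l1') for y in (-1.5,-.7,0,.7,1.5,3)),key=lambda s:s.cost)
print(s.x,np.round(res(s.x).reshape(-1,2),1).tolist())
b=s.x
bar=box2w(b,[-.19,0,.081]);print("bar",bar,np.hypot(*bar[:2]))
for t in (b[3],b[3]+.1):
  print("bar at target",box2w(b,[-.19*np.cos(t)-.006*np.sin(t),0,.075+.19*np.sin(t)+.006*np.cos(t)]))
E
```

```text
[0.57653579 0.32840716 0.28032691 0.5840619 ] [[0.2, -0.1], [-0.9, 1.3], [-1.0, -1.1], [-0.1, -1.2], [0.8, 1.4], [-0.2, 0.7], [-0.2, -0.5], [0.7, -1.9], [1.5, -1.5], [-0.7, 1.6], [1.0, -0.8], [0.9, -0.0], [1.0, -0.1], [-0.3, -1.1]]
bar [0.39395243 0.2758399  0.081     ] 0.4809222073835698
bar at target [0.42103997 0.28363863 0.18477462]
bar at target [0.43138779 0.28661785 0.19971986]
```

```bash
cat >> h.py <<'E'
BOX=[.57654,.32841,.28033]
def barpos(t,b=BOX): return box2w(b,[-.19*np.cos(t)-.006*np.sin(t),0,.075+.19*np.sin(t)+.006*np.cos(t)])
def toolR(yaw,s=1): # z down, y along (cos yaw, sin yaw)
    y=s*np.array([np.cos(yaw),np.sin(yaw),0]);z=np.array([0,0,-1.]);return np.column_stack([np.cross(y,z),y,z])
def plan(p0,r0,pts): # pts: (TCP pos, Rot matrix)
    for p,M in pts:
        d=r0.inv().apply(np.array(p)-p0)*1000; w=(r0.inv()*R.from_matrix(M)).as_rotvec()
        print(np.round(d).tolist(),np.round(w,3).tolist())
E
python3 - <<'E'
from h import *
r0=R.from_rotvec([-3.093,-.54,.001]);print(np.round(r0.as_matrix(),2).tolist())
for s in(1,-1):
  M=toolR(BOX[2],s);print((r0.inv()*R.from_matrix(M)).as_rotvec())
M=toolR(BOX[2],-1); M0=r0.as_matrix()
plan([.22,-.612,.2],r0,[([.22,-.612,.3],M0),([.45,-.4,.3],M0),([.52,-.05,.3],M0)])
E
```

```text
[[0.94, 0.34, -0.0], [0.34, -0.94, 0.0], [-0.0, -0.0, -1.0]]
[-1.75731266e-03 -1.16839752e-03 -1.50543450e+00]
[-1.18945350e-03  1.78898162e-03  1.63615711e+00]
[-0.0, -0.0, -100.0] [-0.0, -0.0, -0.0]
[288.0, -122.0, -100.0] [-0.0, -0.0, -0.0]
[473.0, -427.0, -99.0] [-0.0, -0.0, -0.0]
```

jog_arm([
  {"tx": 20, "ty": -10, "tz": -35, "wx": 0, "wy": 0, "wz": -0.11, "gripper": 0.45},
  {"tx": 55, "ty": -25, "tz": -50, "wx": 0, "wy": 0, "wz": -0.22, "gripper": 0.45},
  {"tx": 92, "ty": -40, "tz": -60, "wx": 0, "wy": 0, "wz": -0.33, "gripper": 0.45},
  {"tx": 130, "ty": -55, "tz": -70, "wx": 0, "wy": 0, "wz": -0.44, "gripper": 0.45},
  {"tx": 167, "ty": -70, "tz": -80, "wx": 0, "wy": 0, "wz": -0.55, "gripper": 0.45},
])

```text
time: 1.32
position: [0.3548, -0.4879, 0.2814]
tool_rot: [2.828, 1.367, 0.0]
ft_force: [1.3, -0.2, -0.5]
grip_width: 0.705
grip_force: 0.0
```

Run:
```python
from h import *
plan([.353,-.489,.28],R.from_rotvec([2.828,1.367,0]),[([.46,-.32,.28],toolR(BOX[2])),([.51,-.13,.28],toolR(BOX[2]))])
```

```text
[199.0, -21.0, -0.0] [0.0, 0.0, -0.951]
[379.0, -100.0, -0.0] [0.0, 0.0, -0.951]
```

jog_arm([
  {"tx": 40, "ty": -4, "tz": 0, "wx": 0, "wy": 0, "wz": -0.12, "gripper": 0.45},
  {"tx": 80, "ty": -8, "tz": 0, "wx": 0, "wy": 0, "wz": -0.24, "gripper": 0.45},
  {"tx": 120, "ty": -12, "tz": 0, "wx": 0, "wy": 0, "wz": -0.36, "gripper": 0.45},
  {"tx": 160, "ty": -16, "tz": 0, "wx": 0, "wy": 0, "wz": -0.48, "gripper": 0.45},
  {"tx": 199, "ty": -21, "tz": 0, "wx": 0, "wy": 0, "wz": -0.6, "gripper": 0.45},
])

```text
time: 1.73
position: [0.4626, -0.3187, 0.2808]
tool_rot: [2.296, 2.143, -0.0]
ft_force: [0.6, -0.5, 0.1]
grip_width: 0.46
grip_force: 0.0
```

Run:
```python
from h import *
from bench import ctrl
s=ctrl.get_state();print(s["position"],s["joint_positions"])
T=toolR(BOX[2])
plan(s["position"],R.from_rotvec(s["tool_rot"]),[([.51,-.13,.27],T),([.48,.05,.25],T),([.394,.276,.13],T)])
```

```text
[ 0.46260465 -0.31867734  0.28077113] [ 0.93210458  0.12705054 -0.41561685  1.53539196  0.05165887  1.48915586
  0.44645895]
[191.0, 34.0, 11.0] [0.0, 0.001, -0.349]
[369.0, -8.0, 31.0] [0.0, 0.001, -0.349]
[589.0, -109.0, 150.0] [0.0, 0.001, -0.349]
```

jog_arm([
  {"tx": 39, "ty": 7, "tz": 0, "wx": 0, "wy": 0, "wz": -0.12, "gripper": 0.45},
  {"tx": 78, "ty": 14, "tz": 0, "wx": 0, "wy": 0, "wz": -0.24, "gripper": 0.45},
  {"tx": 117, "ty": 21, "tz": 0, "wx": 0, "wy": 0, "wz": -0.349, "gripper": 0.45},
  {"tx": 155, "ty": 28, "tz": 0, "wx": 0, "wy": 0, "wz": -0.349, "gripper": 0.45},
  {"tx": 191, "ty": 34, "tz": 0, "wx": 0, "wy": 0, "wz": -0.349, "gripper": 0.45},
])

```text
time: 2.15
position: [0.5102, -0.1303, 0.2808]
tool_rot: [1.895, 2.504, -0.0]
ft_force: [0.9, 0.3, 0.0]
grip_width: 0.446
grip_force: 0.0
```

Run:
```python
from h import *
from bench import ctrl
s=ctrl.get_state();print(s["position"],s["joint_positions"])
T=toolR(BOX[2])
plan(s["position"],R.from_rotvec(s["tool_rot"]),[([.46,.06,.25],T),([.394,.276,.15],T)])
```

```text
[ 0.51015773 -0.13028196  0.28077612] [ 0.76429166  0.05738286 -0.58632063  1.61011211  0.03226031  1.48292944
  0.45099735]
[197.0, 3.0, 31.0] [0.001, 0.001, -0.005]
[423.0, -2.0, 130.0] [0.001, 0.001, -0.005]
```

jog_arm([
  {"tx": 40, "ty": 0, "tz": 0, "wx": 0, "wy": 0, "wz": -0.005, "gripper": 0.45},
  {"tx": 80, "ty": 0, "tz": 5, "wx": 0, "wy": 0, "wz": -0.005, "gripper": 0.45},
  {"tx": 120, "ty": 0, "tz": 10, "wx": 0, "wy": 0, "wz": -0.005, "gripper": 0.45},
  {"tx": 160, "ty": 0, "tz": 15, "wx": 0, "wy": 0, "wz": -0.005, "gripper": 0.45},
  {"tx": 200, "ty": 0, "tz": 20, "wx": 0, "wy": 0, "wz": -0.005, "gripper": 0.45},
])

```text
time: 2.57
position: [0.455, 0.0616, 0.2604]
tool_rot: [1.89, 2.508, -0.0]
ft_force: [0.5, 1.0, 0.3]
grip_width: 0.456
grip_force: 0.0
```

jog_arm([
  {"tx": 40, "ty": 0, "tz": 5, "wx": 0, "wy": 0, "wz": 0, "gripper": 0.45},
  {"tx": 80, "ty": 0, "tz": 15, "wx": 0, "wy": 0, "wz": 0, "gripper": 0.45},
  {"tx": 118, "ty": 0, "tz": 30, "wx": 0, "wy": 0, "wz": 0, "gripper": 0.45},
  {"tx": 155, "ty": 0, "tz": 48, "wx": 0, "wy": 0, "wz": 0, "gripper": 0.45},
  {"tx": 190, "ty": 0, "tz": 68, "wx": 0, "wy": 0, "wz": 0, "gripper": 0.45},
])

```text
time: 2.98
position: [0.403, 0.2446, 0.1927]
tool_rot: [1.889, 2.507, 0.003]
ft_force: [1.1, -1.3, -1.1]
grip_width: 0.452
grip_force: 0.0
```

Run:
```python
from h import *
from bench import ctrl,vision
import cv2
s=ctrl.get_state();print(s["position"],s["joint_positions"],s["ft_force"])
T=toolR(BOX[2])
plan(s["position"],R.from_rotvec(s["tool_rot"]),[([.394,.276,.15],T)])
d=vision.get_image("wrist");np.savez("w1.npz",**d);a=d["color"]
print(d["fx"],d["cx"],d["cy"],d["k1"],d["extrinsics"])
b=vision.get_image("scene")["color"];cv2.imwrite("pics/scene1.png",b)
v=np.hstack([cv2.resize(a,(400,300)),cv2.resize(b[140:290,140:340],(400,300),interpolation=cv2.INTER_CUBIC)])
cv2.imwrite("pics/v1.png",v)
for t in ["handle_bar","cover"]: print(vision.spot_in("wrist",t)[:2])
```

```text
[0.40298055 0.24464485 0.19270585] [ 0.4692246  -0.04815972 -1.02843992  1.85951895 -0.04027711  1.30448443
 -0.2688097 ] [ 1.05842056 -1.28230328 -1.08457406]
[33.0, -0.0, 43.0] [0.003, 0.002, -0.001]
327.30958047552116 258.6948515943205 189.72691196820884 -0.05612973351983528 [[ 0.96178748  0.27377222  0.00368916 -0.45604241]
 [ 0.26439063 -0.93216189  0.24732935  0.09407612]
 [ 0.0711508  -0.2369029  -0.96892445  0.41119626]
 [ 0.          0.          0.          1.        ]]
[{'bbox': [253.4, 60.2, 478.4, 222.6], 'conf': 0.89}]
[{'bbox': [251.2, 61.9, 484.0, 222.6], 'conf': 0.97}, {'bbox': [402.2, 176.1, 442.2, 210.9], 'conf': 0.25}]
```

View pics/v1.png

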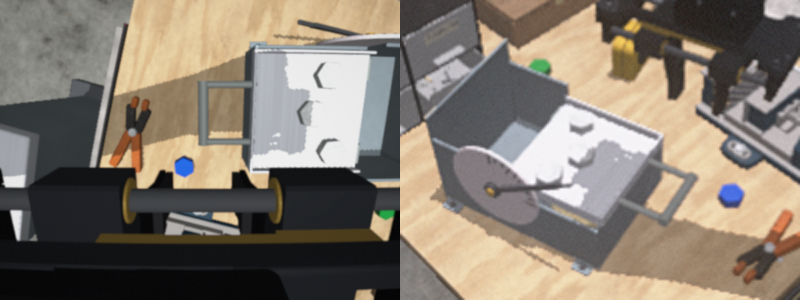

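Run:
```python
from h import *
import cv2
d=np.load("w1.npz");C["wrist"]=(float(d["fx"]),float(d["cx"]),float(d["cy"]),float(d["k1"]),d["extrinsics"][:3])
for y in(-.035,0,.035): print(proj("wrist",box2w(BOX,[-.19,y,.081])))
for p in([-.131,-.07,.079],[-.131,.07,.079]):print(proj("wrist",box2w(BOX,p)))
print("tcp",proj("wrist",[.403,.2446,.1927]),proj("scene",[.403,.2446,.1927]),proj("scene",[.394,.276,.081]))
a=d["color"][60:240,230:490];cv2.imwrite("pics/w1c.png",cv2.resize(a,(780,540),interpolation=cv2.INTER_CUBIC))
```

```text
[257.38433786 184.39951387]
[257.23040593 146.70905906]
[257.07016145 106.95704138]
[318.73083324 219.02142495]
[325.10420376  65.58714302]
tcp [257.41049603 223.70804992] [288.25156665 194.01083833] [279.33731078 239.07780555]
```

View pics/w1c.png

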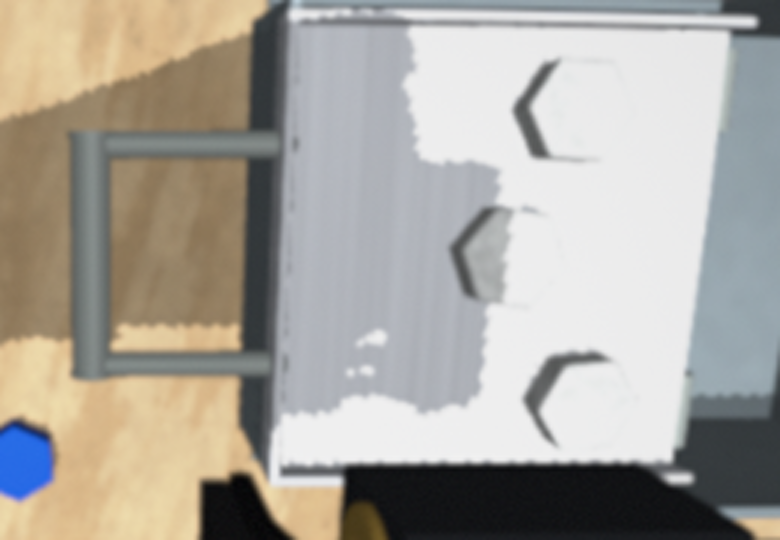

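jog_arm([
  {"tx": 20, "ty": 1, "tz": 15, "wx": 0.003, "wy": 0.002, "wz": 0, "gripper": 0.45},
  {"tx": 34, "ty": 2.5, "tz": 40, "wx": 0.003, "wy": 0.002, "wz": 0, "gripper": 0.45},
  {"tx": 34, "ty": 2.5, "tz": 60, "wx": 0.003, "wy": 0.002, "wz": 0, "gripper": 0.45},
  {"tx": 34, "ty": 2.5, "tz": 75, "wx": 0.003, "wy": 0.002, "wz": 0, "gripper": 0.45},
  {"tx": 34, "ty": 2.5, "tz": 85, "wx": 0.003, "wy": 0.002, "wz": 0, "gripper": 0.45},
])

```text
time: 3.6
position: [0.3971, 0.2739, 0.1062]
tool_rot: [-1.892, -2.503, 0.004]
ft_force: [0.3, -1.0, 0.4]
grip_width: 0.454
grip_force: 0.0
```

```bash
sed -i 's/^BOX=.*/BOX=[.5785,.3304,.28033]/' h.py
python3 - <<'E'
from h import *
from bench import ctrl
s=ctrl.get_state();print(s["position"],s["joint_positions"],s["ft_force"])
plan(s["position"],R.from_rotvec(s["tool_rot"]),[(barpos(0)-[0,0,.019],toolR(BOX[2]))])
E
```

```text
[0.3971278  0.27392296 0.10622924] [ 0.3782065   0.13610677 -1.08384209  1.9418459   0.12915018  1.14240951
 -0.47983729] [ 0.29429129 -0.97516253  0.43351634]
[4.0, 0.0, 44.0] [-0.004, -0.001, -0.004]
```

jog_arm([
  {"tx": 4, "ty": 0, "tz": 15, "wx": 0, "wy": 0, "wz": 0, "gripper": 0.45},
  {"tx": 4, "ty": 0, "tz": 30, "wx": 0, "wy": 0, "wz": 0, "gripper": 0.45},
  {"tx": 4, "ty": 0, "tz": 44, "wx": 0, "wy": 0, "wz": 0, "gripper": 0.45},
  {"tx": 4, "ty": 0, "tz": 44, "wx": 0, "wy": 0, "wz": 0, "gripper": 0.3},
  {"tx": 4, "ty": 0, "tz": 44, "wx": 0, "wy": 0, "wz": 0, "gripper": 0.2},
], grip_force=25)

```text
time: 4.02
position: [0.3958, 0.2788, 0.0635]
tool_rot: [-1.891, -2.504, 0.003]
ft_force: [0.1, -0.2, 0.8]
grip_width: 0.374
grip_force: 0.0
```

jog_arm([
  {"tx": 0, "ty": 0, "tz": 0, "wx": 0, "wy": 0, "wz": 0, "gripper": 0},
  {"tx": 0, "ty": 0, "tz": 0, "wx": 0, "wy": 0, "wz": 0, "gripper": 0},
  {"tx": 0, "ty": 0, "tz": 0, "wx": 0, "wy": 0, "wz": 0, "gripper": 0},
  {"tx": 0, "ty": 0, "tz": 0, "wx": 0, "wy": 0, "wz": 0, "gripper": 0},
  {"tx": 0, "ty": 0, "tz": 0, "wx": 0, "wy": 0, "wz": 0, "gripper": 0},
])

```text
time: 4.43
position: [0.3945, 0.2795, 0.0638]
tool_rot: [-1.889, -2.506, 0.004]
ft_force: [-3.7, -2.0, 6.6]
grip_width: 0.039
grip_force: 4.7
```

Run:
```python
from h import *
from bench import ctrl,vision
import cv2
s=ctrl.get_state();print(s["position"],s["joint_positions"],s["ft_force"],s["grip_width"],s["grip_force"])
r0=R.from_rotvec(s["tool_rot"])
p=s["position"]; print("grasp pt err vs bar",p+[0,0,.019]-barpos(0))
T=r0.as_matrix()
plan(p,r0,[(p+barpos(t)-barpos(0),T) for t in (.05,.1,.15,.2,.25,.3,.35,.4,.45,.5,.55,.6,.65)])
a=vision.get_image("scene")["color"][120:290,140:340];b=vision.get_image("side")["color"][100:270,160:360]
cv2.imwrite("pics/v2.png",cv2.resize(np.hstack([a,b]),(800,340),interpolation=cv2.INTER_CUBIC))
```

```text
[0.3945277  0.27951424 0.06380523] [ 0.32161014  0.2161558  -1.06591022  1.98364406  0.21284804  1.06531375
 -0.56021808] [-3.6579387  -1.98630548  6.62850514] 0.03875750762606603 4.689154475927353
grasp pt err vs bar [-0.00138911  0.00168207  0.00180523]
[0.0, -0.0, -9.0] [-0.0, -0.0, -0.0]
[0.0, 0.0, -19.0] [-0.0, -0.0, -0.0]
[0.0, 1.0, -28.0] [-0.0, -0.0, -0.0]
[0.0, 2.0, -38.0] [-0.0, -0.0, -0.0]
[0.0, 4.0, -47.0] [-0.0, -0.0, -0.0]
[0.0, 6.0, -56.0] [-0.0, -0.0, -0.0]
[0.0, 9.0, -65.0] [-0.0, -0.0, -0.0]
[0.0, 12.0, -74.0] [-0.0, -0.0, -0.0]
[0.0, 16.0, -82.0] [-0.0, -0.0, -0.0]
[0.0, 20.0, -90.0] [-0.0, -0.0, -0.0]
[0.0, 24.0, -99.0] [-0.0, -0.0, -0.0]
[0.0, 29.0, -106.0] [-0.0, -0.0, -0.0]
[0.0, 35.0, -114.0] [-0.0, -0.0, -0.0]
```

View pics/v2.png

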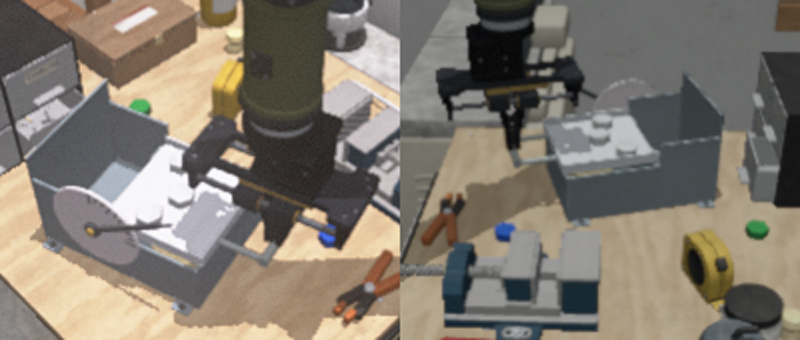

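jog_arm([
  {"tx": 0, "ty": 0, "tz": 0, "wx": 0, "wy": 0, "wz": 0, "gripper": 0},
  {"tx": 0, "ty": 0, "tz": 0, "wx": 0, "wy": 0, "wz": 0, "gripper": 0},
  {"tx": 0, "ty": 0, "tz": 0, "wx": 0, "wy": 0, "wz": 0, "gripper": 0},
  {"tx": 0, "ty": 0, "tz": 0, "wx": 0, "wy": 0, "wz": 0, "gripper": 0},
  {"tx": 0, "ty": 0, "tz": 0, "wx": 0, "wy": 0, "wz": 0, "gripper": 0},
])

```text
time: 4.95
position: [0.3949, 0.2799, 0.0641]
tool_rot: [-1.889, -2.506, 0.003]
ft_force: [-3.2, -2.2, 6.5]
grip_width: 0.004
grip_force: 3.7
```

Run:
```python
from h import *
from bench import ctrl,vision
import cv2
s=ctrl.get_state();print(s["position"],s["ft_force"],s["torque"],s["grip_width"],s["grip_force"])
a=vision.get_image("scene")["color"][190:270,220:320];b=vision.get_image("side")["color"][140:220,190:290]
cv2.imwrite("pics/v3.png",cv2.resize(np.hstack([a,b]),(800,320),interpolation=cv2.INTER_CUBIC))
```

```text
[0.39486144 0.27987177 0.06414883] [-3.18482804 -2.16656978  6.49467387] [-0.34959816  0.64938018 -0.03280343] 0.003818882790377736 3.733382038772106
```

View pics/v3.png

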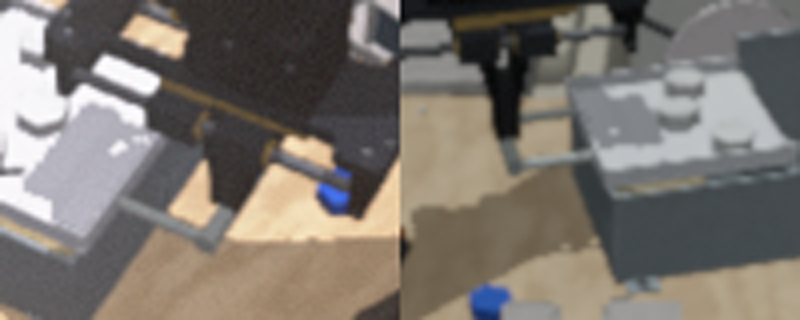

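Run:
```python
from h import *
from bench import ctrl,vision
import cv2
s=ctrl.get_state();p=s["position"]
for c in("side","scene"):
  print(c,"tcp",proj(c,p),"bar",[np.round(proj(c,box2w(BOX,[-.19,y,.081]))).tolist() for y in(-.035,0,.035)])
d=vision.get_image("wrist");np.savez("w2.npz",**d)
C["wrist"]=(float(d["fx"]),float(d["cx"]),float(d["cy"]),float(d["k1"]),d["extrinsics"][:3])
print("wrist tcp",proj("wrist",p),[np.round(proj("wrist",box2w(BOX,[-.19,y,.081]))).tolist() for y in(-.035,0,.035)])
cv2.imwrite("pics/w2.png",cv2.resize(d["color"],(768,576)))
```

```text
side tcp [217.16259973 179.5974169 ] bar [[219.0, 181.0], [217.0, 175.0], [215.0, 169.0]]
scene tcp [277.62918718 244.58099326] bar [[285.0, 228.0], [278.0, 239.0], [271.0, 250.0]]
wrist tcp [257.41167238 223.60521858] [[258.0, 294.0], [258.0, 238.0], [258.0, 176.0]]
```

View pics/w2.png

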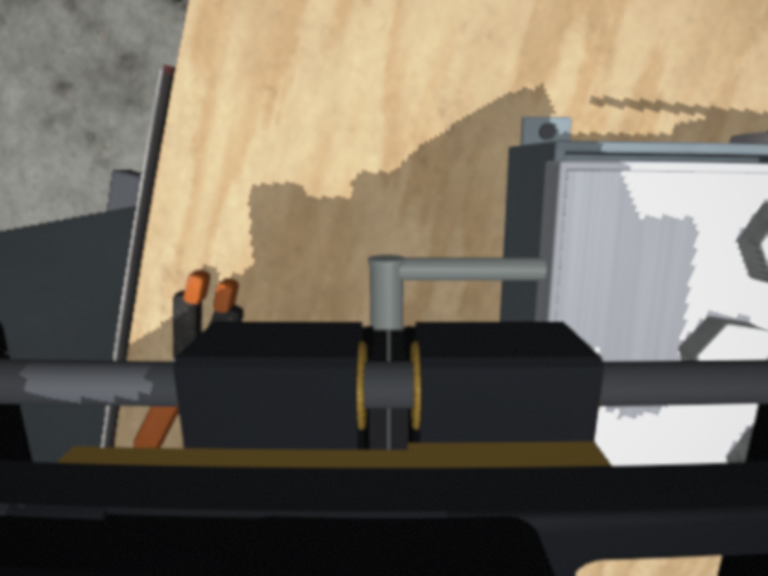

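jog_arm([
  {"tx": 0, "ty": 0, "tz": -2, "wx": 0, "wy": 0, "wz": 0, "gripper": 0},
  {"tx": 0, "ty": 0, "tz": -4, "wx": 0, "wy": 0, "wz": 0, "gripper": 0},
  {"tx": 0, "ty": 0, "tz": -6, "wx": 0, "wy": 0, "wz": 0, "gripper": 0},
  {"tx": 0, "ty": 0, "tz": -6, "wx": 0, "wy": 0, "wz": 0, "gripper": 0},
  {"tx": 0, "ty": 0, "tz": -6, "wx": 0, "wy": 0, "wz": 0, "gripper": 0},
])

```text
time: 5.52
position: [0.3954, 0.2798, 0.0695]
tool_rot: [-1.889, -2.506, 0.001]
ft_force: [0.1, -0.5, -0.0]
grip_width: 0.005
grip_force: 0.0
```

jog_arm([
  {"tx": 0, "ty": 0, "tz": -12, "wx": 0, "wy": 0, "wz": 0, "gripper": 0.45},
  {"tx": 0, "ty": 0, "tz": -12, "wx": 0, "wy": 0, "wz": 0, "gripper": 0.45},
  {"tx": 0, "ty": 0, "tz": -12, "wx": 0, "wy": 0, "wz": 0, "gripper": 0.45},
  {"tx": 0, "ty": 0, "tz": -12, "wx": 0, "wy": 0, "wz": 0, "gripper": 0.45},
  {"tx": 0, "ty": 0, "tz": -12, "wx": 0, "wy": 0, "wz": 0, "gripper": 0.45},
])

```text
time: 5.93
position: [0.3952, 0.2796, 0.0813]
tool_rot: [-1.889, -2.506, 0.002]
ft_force: [-0.2, -0.2, 0.3]
grip_width: 0.296
grip_force: 0.0
```

jog_arm([
  {"tx": 0, "ty": 0, "tz": 10, "wx": 0, "wy": 0, "wz": 0, "gripper": 0.45},
  {"tx": 0, "ty": 0, "tz": 20, "wx": 0, "wy": 0, "wz": 0, "gripper": 0.45},
  {"tx": 0, "ty": 0, "tz": 30, "wx": 0, "wy": 0, "wz": 0, "gripper": 0.45},
  {"tx": 0, "ty": 0, "tz": 41, "wx": 0, "wy": 0, "wz": 0, "gripper": 0.45},
  {"tx": 0, "ty": 0, "tz": 41, "wx": 0, "wy": 0, "wz": 0, "gripper": 0.45},
])

```text
time: 6.35
position: [0.3931, 0.2786, 0.0375]
tool_rot: [-1.887, -2.504, 0.008]
ft_force: [-0.6, 0.1, 0.1]
grip_width: 0.447
grip_force: 0.0
```

Run:
```python
from bench import ctrl,vision
import cv2,numpy as np
s=ctrl.get_state();print(s["position"],s["ft_force"],s["grip_width"],s["grip_force"],s["joint_positions"])
a=vision.get_image("scene")["color"][180:280,220:345];b=vision.get_image("wrist")["color"][150:310,160:360]
cv2.imwrite("pics/v4.png",np.hstack([cv2.resize(x,(400,320),interpolation=cv2.INTER_CUBIC) for x in (a,b)]))
```

```text
[0.39306417 0.27862234 0.03750093] [-0.59814267  0.09231988  0.13150718] 0.4467738772292769 0.0 [ 0.29098963  0.26269535 -1.04455813  2.008393    0.26046598  1.02094921
 -0.59867205]
```

View pics/v4.png

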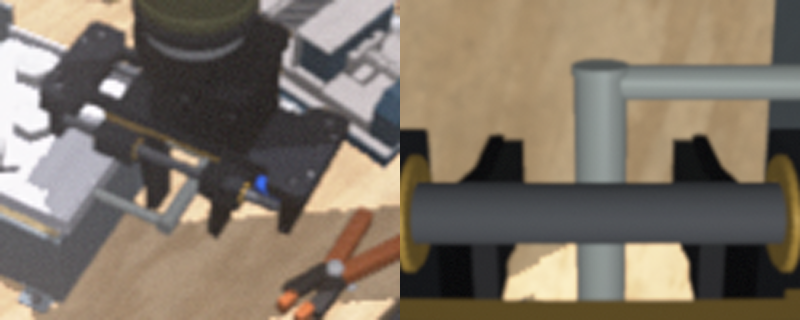

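jog_arm([
  {"tx": 0, "ty": 0, "tz": 0, "wx": 0, "wy": 0, "wz": 0, "gripper": 0},
  {"tx": 0, "ty": 0, "tz": 0, "wx": 0, "wy": 0, "wz": 0, "gripper": 0},
  {"tx": 0, "ty": 0, "tz": 0, "wx": 0, "wy": 0, "wz": 0, "gripper": 0},
  {"tx": 0, "ty": 0, "tz": 0, "wx": 0, "wy": 0, "wz": 0, "gripper": 0},
  {"tx": 0, "ty": 0, "tz": 0, "wx": 0, "wy": 0, "wz": 0, "gripper": 0},
], grip_force=30)

```text
time: 6.87
position: [0.3953, 0.2798, 0.0407]
tool_rot: [-1.889, -2.506, 0.002]
ft_force: [-2.5, 0.1, 1.0]
grip_width: 0.155
grip_force: 3.0
```

jog_arm([
  {"tx": 0, "ty": 0, "tz": 0, "wx": 0, "wy": 0, "wz": 0, "gripper": 0},
  {"tx": 0, "ty": 0, "tz": 0, "wx": 0, "wy": 0, "wz": 0, "gripper": 0},
  {"tx": 0, "ty": 0, "tz": -2, "wx": 0, "wy": 0, "wz": 0, "gripper": 0},
  {"tx": 0, "ty": 0, "tz": -4, "wx": 0, "wy": 0, "wz": 0, "gripper": 0},
  {"tx": 0, "ty": 0, "tz": -5, "wx": 0, "wy": 0, "wz": 0, "gripper": 0},
])

```text
time: 7.28
position: [0.3945, 0.2795, 0.0451]
tool_rot: [-1.888, -2.506, 0.003]
ft_force: [-0.6, 0.8, -3.7]
grip_width: 0.123
grip_force: 30.0
```

jog_arm([
  {"tx": 0, "ty": 0, "tz": -6, "wx": 0, "wy": 0, "wz": 0, "gripper": 0},
  {"tx": 0, "ty": 0.3, "tz": -12, "wx": 0, "wy": 0, "wz": 0, "gripper": 0},
  {"tx": 0, "ty": 0.8, "tz": -19, "wx": 0, "wy": 0, "wz": 0, "gripper": 0},
  {"tx": 0, "ty": 1.4, "tz": -26, "wx": 0, "wy": 0, "wz": 0, "gripper": 0},
  {"tx": 0, "ty": 2, "tz": -33, "wx": 0, "wy": 0, "wz": 0, "gripper": 0},
])

```text
time: 7.7
position: [0.3993, 0.2809, 0.0798]
tool_rot: [-1.891, -2.507, -0.004]
ft_force: [6.6, 3.3, -7.4]
grip_width: 0.127
grip_force: 30.0
```

jog_arm([
  {"tx": 0, "ty": 1.3, "tz": -7, "wx": 0, "wy": 0, "wz": 0, "gripper": 0},
  {"tx": 0, "ty": 2.8, "tz": -14, "wx": 0, "wy": 0, "wz": 0, "gripper": 0},
  {"tx": 0, "ty": 4.5, "tz": -20, "wx": 0, "wy": 0, "wz": 0, "gripper": 0},
  {"tx": 0, "ty": 6.5, "tz": -27, "wx": 0, "wy": 0, "wz": 0, "gripper": 0},
  {"tx": 0, "ty": 8.5, "tz": -33, "wx": 0, "wy": 0, "wz": 0, "gripper": 0},
])

```text
time: 8.12
position: [0.4098, 0.284, 0.1133]
tool_rot: [1.892, 2.507, 0.012]
ft_force: [11.4, 5.8, -12.4]
grip_width: 0.126
grip_force: 30.0
```

Run:
```python
from h import *
from bench import ctrl
s=ctrl.get_state();p=s["position"];print(p,s["ft_force"],s["grip_width"],s["grip_force"],s["joint_positions"])
t=np.arcsin((p[2]-.0407)/.19);print("angle~",t)
p0=np.array([.3945,.2795,.0407]);r0=R.from_rotvec(s["tool_rot"])
print("arc err",p-(p0+barpos(t)-barpos(0)))
plan(p,r0,[(p0+barpos(a)-barpos(0),r0.as_matrix()) for a in(.4,.45,.5,.55,.58,.62,.66)])
```

```text
[0.40977813 0.28397737 0.11328292] [ 11.42217465   5.78706009 -12.35597214] 0.12649274154568202 29.980174005031586 [ 0.35969287  0.16766704 -1.08431787  1.90791251  0.16130628  1.15208672
 -0.50572202]
angle~ 0.39197609590152027
arc err [0.0036329  0.00112458 0.00045506]
[-0.0, -3.0, -1.0] [0.0, 0.0, 0.0]
[-0.0, 0.0, -9.0] [0.0, 0.0, 0.0]
[0.0, 5.0, -18.0] [0.0, 0.0, 0.0]
[0.0, 9.0, -26.0] [0.0, 0.0, 0.0]
[0.0, 12.0, -30.0] [0.0, 0.0, 0.0]
[0.0, 16.0, -37.0] [0.0, 0.0, 0.0]
[0.0, 21.0, -43.0] [0.0, 0.0, 0.0]
```

jog_arm([
  {"tx": 0, "ty": 3, "tz": -2, "wx": 0, "wy": 0, "wz": 0, "gripper": 0},
  {"tx": 0, "ty": 5, "tz": -6, "wx": 0, "wy": 0, "wz": 0, "gripper": 0},
  {"tx": 0, "ty": 7, "tz": -10, "wx": 0, "wy": 0, "wz": 0, "gripper": 0},
  {"tx": 0, "ty": 9, "tz": -14, "wx": 0, "wy": 0, "wz": 0, "gripper": 0},
  {"tx": 0, "ty": 11, "tz": -18, "wx": 0, "wy": 0, "wz": 0, "gripper": 0},
])

```text
time: 8.53
position: [0.4171, 0.2861, 0.1298]
tool_rot: [-1.889, -2.506, -0.002]
ft_force: [5.0, 4.1, -11.9]
grip_width: 0.124
grip_force: 30.0
```

Run:
```python
from h import *
from bench import ctrl,vision
import cv2
s=ctrl.get_state();p=s["position"];print(p,s["ft_force"],s["grip_width"],s["grip_force"])
a=vision.get_image("scene")["color"][110:290,140:340];b=vision.get_image("side")["color"][80:260,180:380]
cv2.imwrite("pics/v5.png",np.hstack([cv2.resize(x,(400,360),interpolation=cv2.INTER_CUBIC) for x in (a,b)]))
```

```text
[0.4171445  0.2861037  0.12976335] [  5.00046701   4.07778504 -11.85187893] 0.12371239485543777 29.984105229377747
```

View pics/v5.png

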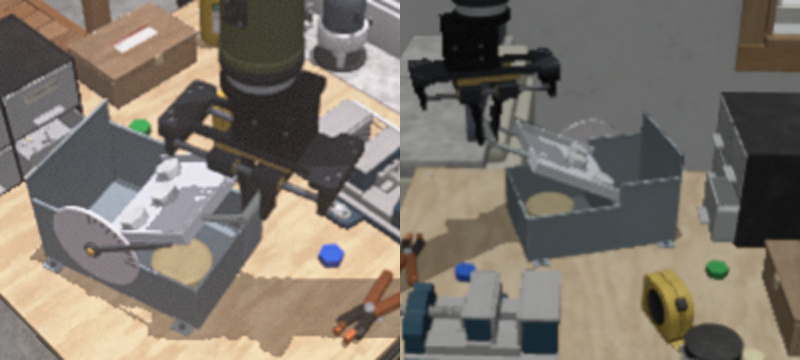

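jog_arm([
  {"tx": 0, "ty": 2, "tz": -3, "wx": 0, "wy": 0, "wz": 0, "gripper": 0},
  {"tx": 0, "ty": 4, "tz": -6, "wx": 0, "wy": 0, "wz": 0, "gripper": 0},
  {"tx": 0, "ty": 6, "tz": -9, "wx": 0, "wy": 0, "wz": 0, "gripper": 0},
  {"tx": 0, "ty": 8, "tz": -12, "wx": 0, "wy": 0, "wz": 0, "gripper": 0},
  {"tx": 0, "ty": 10, "tz": -15, "wx": 0, "wy": 0, "wz": 0, "gripper": 0},
])

```text
time: 9.05
position: [0.4254, 0.2885, 0.1444]
tool_rot: [-1.888, -2.506, 0.003]
ft_force: [2.4, 3.0, -9.5]
grip_width: 0.129
grip_force: 30.0
```

jog_arm([
  {"tx": 0, "ty": 0, "tz": 0, "wx": 0, "wy": 0, "wz": 0, "gripper": 0},
  {"tx": 0, "ty": 0, "tz": 0, "wx": 0, "wy": 0, "wz": 0, "gripper": 0},
  {"tx": 0, "ty": 0, "tz": 0, "wx": 0, "wy": 0, "wz": 0, "gripper": 0},
  {"tx": 0, "ty": 0, "tz": 0, "wx": 0, "wy": 0, "wz": 0, "gripper": 0},
  {"tx": 0, "ty": 0, "tz": 0, "wx": 0, "wy": 0, "wz": 0, "gripper": 0},
])

```text
time: 9.47
position: [0.4253, 0.2884, 0.1441]
tool_rot: [-1.888, -2.506, 0.003]
ft_force: [-0.5, 2.5, -9.3]
grip_width: 0.124
grip_force: 30.0
```

Run:
```python
from h import *
from bench import ctrl,vision
import cv2
s=ctrl.get_state();p=s["position"];print(p,s["ft_force"],s["grip_width"],s["grip_force"],np.arcsin((p[2]-.0407)/.19))
a=vision.get_image("scene")["color"][155:275,145:285];b=vision.get_image("side")["color"][120:210,215:340]
cv2.imwrite("pics/v6.png",np.hstack([cv2.resize(x,None,fx=k,fy=k,interpolation=cv2.INTER_CUBIC)[:340] for x,k in ((a,2.85),(b,3.2))][:1]+[np.pad(cv2.resize(b,(400,288),interpolation=cv2.INTER_CUBIC),((0,52),(0,0),(0,0)))]))
for c in("scene","side"):print([(np.round(b["bbox"]).tolist(),round(b["conf"],2)) for b in vision.spot_in(c,"nut_1_centre")])
for t in(.5,.55,.6,.65,.7):
  T=[-.132*np.cos(t),.085,.075+.132*np.sin(t)]
  def cv(x,y,h=.012): return box2w(BOX,[x*np.cos(t)-h*np.sin(t),y,.075-x*np.sin(t)+h*np.cos(t)])
  print(t,"tip",proj("scene",box2w(BOX,T)),proj("side",box2w(BOX,T)),"rim corners L",proj("scene",cv(-.135,.07)),proj("side",cv(-.135,.07)),"R side",proj("side",cv(-.135,-.07)))
```

```text
[0.42525178 0.2884016  0.14412111] [-0.54227299  2.51654535 -9.29737196] 0.12434529467427789 29.985665380954742 0.5755802610815423
[([204.0, 172.0, 217.0, 176.0], 0.6), ([303.0, 233.0, 312.0, 242.0], 0.41)]
[([329.0, 208.0, 342.0, 217.0], 0.68), ([209.0, 208.0, 216.0, 222.0], 0.66), ([172.0, 195.0, 198.0, 222.0], 0.31)]
0.5 tip [227.2714442  236.18367479] [236.40233657 140.99662126] rim corners L [234.36764707 228.98235298] [234.48275336 139.60517233] R side [245.10133409 161.32749354]
0.55 tip [225.72515635 233.78593606] [237.44961745 139.10181073] rim corners L [233.03234673 226.68917053] [235.39663638 137.74223657] R side [246.1508975  159.28881311]
0.6 tip [224.05657698 231.37392334] [238.59657861 137.24363135] rim corners L [231.56519582 224.38961198] [236.41958215 135.92555465] R side [247.32164133 157.29743803]
0.65 tip [222.27008753 228.9554982 ] [239.84045494 135.42772453] rim corners L [229.96995674 222.09147733] [237.54918679 134.16080888] R side [248.61081201 155.35975248]
0.7 tip [220.37064126 226.53868518] [241.17812437 133.65965005] rim corners L [228.25102132 219.8026932 ] [238.78264852 132.45356183] R side [250.01519195 153.48202394]
```

View pics/v6.png

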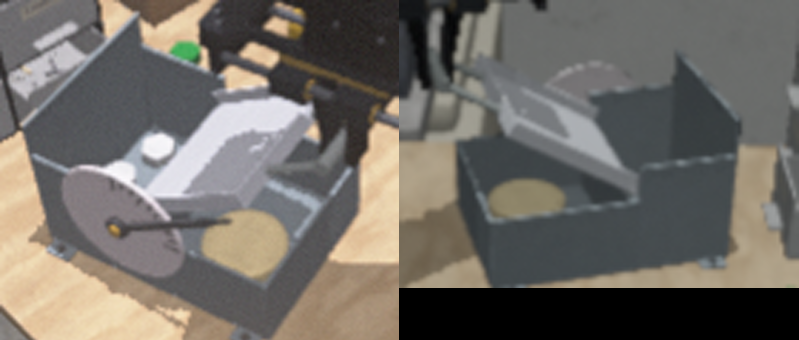

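Run:
```python
from h import *
from bench import ctrl,vision
import cv2
from scipy.ndimage import map_coordinates as mc
I={}
for c in("scene","side","wrist"):
  d=vision.get_image(c);I[c]=d["color"];
  print(c,[(np.round(b["bbox"]).tolist(),round(b["conf"],2)) for b in vision.spot_in(c,"nut_1_centre")])
C["wrist"]=(float(d["fx"]),float(d["cx"]),float(d["cy"]),float(d["k1"]),d["extrinsics"][:3])
print("pocket wrist",[np.round(proj("wrist",box2w(BOX,[x,y,.015]))).tolist() for x in(0,.085) for y in(-.07,.07)])
def cv(t,x,y,h): return box2w(BOX,[x*np.cos(t)-h*np.sin(t),y,.075-x*np.sin(t)*-1*-1+h*np.cos(t)])
L={"Lrim scene":("scene",.07,[14,16,18],1),"Rrim side":("side",-.07,[14,16,18],1),"Lrim side":("side",.07,[14,16,18],1),"Rbot side":("side",-.07,[-2,0,2],1)}
for n,(c,y,hs,_) in L.items():
  g=cv2.GaussianBlur(cv2.cvtColor(I[c],cv2.COLOR_BGR2GRAY).astype(float),(0,0),.7)
  # free line fit: endpoints at x=-.04,-.13 each offset normal; pick strongest edge
  out=[]
  for a in np.arange(-4,4.1,.5):
    for b in np.arange(-4,4.1,.5):
      p=proj(c,cv(.58,-.03,y,.016 if "rim" in n else 0));q=proj(c,cv(.58,-.128,y,.016 if "rim" in n else 0))
      nn=np.array([-(q-p)[1],(q-p)[0]])/np.linalg.norm(q-p)
      k=np.linspace(0,1,40)[:,None];X=(p+a*nn)*(1-k)+(q+b*nn)*k
      e=[mc(g,(X+o*nn).T[::-1],order=1) for o in(-1,1)]
      out.append((abs(np.mean(e[1]-e[0])),a,b,np.linalg.norm(q-p),nn.round(2).tolist()))
  out.sort(key=lambda o:-o[0]);print(n,[ (round(o[0],1),o[1],o[2]) for o in out[:4]],out[0][3:])
  dp=[proj(c,cv(.6,-.128,y,.016))-proj(c,cv(.58,-.128,y,.016))]; print("  d(px) per .02 at front end along n",float(dp[0]@np.array(out[0][4])))
# pointer: same with centre line darkness
g=cv2.cvtColor(I["scene"],cv2.COLOR_BGR2GRAY).astype(float)
r=[]
for t in np.arange(.4,.8,.01):
  X=np.array([proj("scene",box2w(BOX,[-k*np.cos(t),.087,.075+k*np.sin(t)])) for k in np.linspace(.02,.13,50)])
  r.append((mc(g,X.T[::-1],order=1).mean(),round(t,2)))
print(sorted(r)[:7])
```

```text
scene [([301.0, 231.0, 312.0, 243.0], 0.55)]
side [([332.0, 208.0, 344.0, 217.0], 0.59), ([209.0, 208.0, 221.0, 226.0], 0.46)]
wrist [([452.0, 206.0, 484.0, 236.0], 0.63)]
pocket wrist [[410.0, 245.0], [426.0, 108.0], [488.0, 244.0], [511.0, 109.0]]
Lrim scene [(np.float64(37.5), np.float64(-2.5), np.float64(-2.0)), (np.float64(37.3), np.float64(-3.0), np.float64(-1.0)), (np.float64(37.2), np.float64(-2.5), np.float64(-2.5)), (np.float64(37.2), np.float64(-3.0), np.float64(-1.5))] (np.float64(30.62191232526263), [0.07, 1.0])
  d(px) per .02 at front end along n -0.8782892884963632
Rrim side [(np.float64(33.1), np.float64(-3.0), np.float64(-3.5)), (np.float64(32.4), np.float64(-3.0), np.float64(-3.0)), (np.float64(32.3), np.float64(-3.5), np.float64(-3.0)), (np.float64(32.2), np.float64(-3.5), np.float64(-3.5))] (np.float64(33.1645795768946), [0.43, -0.9])
  d(px) per .02 at front end along n 0.8393448889032382
Lrim side [(np.float64(10.3), np.float64(-1.0), np.float64(-2.5)), (np.float64(10.3), np.float64(-1.0), np.float64(-2.0)), (np.float64(10.1), np.float64(-1.5), np.float64(-1.5)
[... 152 characters left out ...]
332277742
Rbot side [(np.float64(32.9), np.float64(-0.5), np.float64(-1.5)), (np.float64(32.8), np.float64(4.0), np.float64(4.0)), (np.float64(32.8), np.float64(-0.5), np.float64(-1.0)), (np.float64(32.4), np.float64(-1.0), np.float64(-1.0))] (np.float64(32.66703494169761), [0.43, -0.9])
  d(px) per .02 at front end along n 0.8393448889032382
[(np.float64(74.67260087395083), np.float64(0.59)), (np.float64(75.69142103596865), np.float64(0.6)), (np.float64(77.03490589840104), np.float64(0.58)), (np.float64(78.80240528021949), np.float64(0.61)), (np.float64(83.2491589103928), np.float64(0.62)), (np.float64(83.55857223199591), np.float64(0.57)), (np.float64(87.97551474080139), np.float64(0.63))]
```

jog_arm([
  {"tx": 0, "ty": 0.5, "tz": -1, "wx": 0, "wy": 0, "wz": 0, "gripper": 0},
  {"tx": 0, "ty": 1.5, "tz": -2, "wx": 0, "wy": 0, "wz": 0, "gripper": 0},
  {"tx": 0, "ty": 1.5, "tz": -2, "wx": 0, "wy": 0, "wz": 0, "gripper": 0},
  {"tx": 0, "ty": 1.5, "tz": -2, "wx": 0, "wy": 0, "wz": 0, "gripper": 0},
  {"tx": 0, "ty": 1.5, "tz": -2, "wx": 0, "wy": 0, "wz": 0, "gripper": 0},
])

```text
time: 10.38
position: [0.4267, 0.2888, 0.1464]
tool_rot: [-1.888, -2.506, 0.003]
ft_force: [-3.2, 1.4, -5.3]
grip_width: 0.125
grip_force: 30.0
```

Run:
```python
from h import *
from bench import ctrl,vision
import cv2
d=vision.get_image("wrist");C["wrist"]=(float(d["fx"]),float(d["cx"]),float(d["cy"]),float(d["k1"]),d["extrinsics"][:3])
w=[(np.round(b["bbox"]).tolist(),round(b["conf"],2)) for b in vision.spot_in("wrist","nut_1_centre")];print(w)
def inv(c,uv): 
  s=least_squares(lambda x:proj(c,box2w(BOX,[x[0],x[1],.02]))-uv,[.04,0]);return s.x.round(3)
print(inv("scene",(187,214.6)),inv("scene",(200.4,207)),[inv("wrist",((b[0]+b[2])/2,(b[1]+b[3])/2)) for b,_ in w])
# white blobs in the pocket, wrist view
g=d["color"][90:260,395:512];m=(g.min(2)>150).astype(np.uint8)
n,_,st,ce=cv2.connectedComponentsWithStats(m);print([(st[i].tolist(),inv("wrist",ce[i]+[395,90]).tolist()) for i in range(1,n) if st[i][4]>60])
s=ctrl.get_state();print(s["position"],np.abs(s["qd"]).max(),s["grip_force"],s["ft_force"])
```

```text
[([447.0, 207.0, 480.0, 235.0], 0.68), ([343.0, 76.0, 478.0, 89.0], 0.32), ([401.0, 372.0, 428.0, 384.0], 0.25)]
[ 0.067 -0.002] [ 0.053 -0.04 ] [array([ 0.053, -0.042]), array([-0.017,  0.092]), array([ 0.027, -0.24 ])]
[([3, 0, 114, 8, 750], [0.029, 0.084]), ([12, 9, 52, 4, 165], [0.006, 0.076]), ([93, 9, 24, 4, 78], [0.071, 0.077]), ([0, 16, 107, 135, 11898], [0.024, 0.013])]
[0.42664839 0.28876894 0.14628995] 0.0016820587373944436 29.985452592372894 [-4.45859521  1.93597077 -5.23690844]
```

Run:
```python
from h import *
from bench import vision
import cv2
d=vision.get_image("wrist");C["wrist"]=(float(d["fx"]),float(d["cx"]),float(d["cy"]),float(d["k1"]),d["extrinsics"][:3])
g=cv2.cvtColor(d["color"],cv2.COLOR_BGR2GRAY)
print([np.round(proj("wrist",box2w(BOX,[.05,y,.02]))).tolist() for y in(-.042,0,.045)])
for r in g[96:256:4]: print(" ".join("%3d"%v for v in r[396:512:4]))
t=g[203:239,443:484];m=cv2.matchTemplate(g[90:260,380:],t,cv2.TM_CCOEFF_NORMED)
for _ in range(5):
  _,v,_,l=cv2.minMaxLoc(m);print(round(v,2),(l[0]+380+20,l[1]+90+18));cv2.circle(m,l,12,-1,-1)
```

```text
[[461.0, 221.0], [467.0, 181.0], [474.0, 135.0]]
142 151 159 165 169 172 172 169 174 174 184 179 187 181 185 179 185 186 181 190 194 193 198 205 197 201 208 208 214
140 170 151 168 187 178 183 186 184 184 183 181 179 176 175 173 105  70  69  68  68  66  62 170 179 177 174 173 171
105 102 100  99  96  72  70  77  78  78  90  83  98 102 130 132 107  97  94  89  84  79  76 105 109 109 112 107 111
171 171 216 232 232 230 228 227 225 218 216 213 210 206 204 209 207 203 197 194 190 192 179 179 178 177 175  68  67
167 208 235 234 233 233 232 231 228 227 228 223 220 219 226 229 229 222 210 212 211 202 179 180 178 177 168  66  68
179 238 243 241 241 245 243 243 243 244 244 242 242 242 241 242 242 226 181 182 180 181 181 182 179 178 159  67  67
181 224 244 241 242 245 243 243 243 244 244 241 242 242 240 242 242 215 183 181 179 181 182 177 178 179 133  67  66
182 191 244 241 243 245 243 243 243 244 245 242 243 241 240 243 243 201 184 117 105 154 187 206 224 202 110  68  66
183 181 237 240 244 241 241 220 243 243 245 242 244 241 240 244 243 186 162  99 125 248 248 248 247 245  89  68  68
184 181
[... 2966 characters left out ...]
49 248 190 185  72  69  69  68  68  67  68
 24  24  24  25  25  25 119 240 243 242 241 242 239 172 142 130 139 143 129 141 127 115  68  69  70  70  69  68  68
 36  36  35  34  35  35  34 153 188 183 178 176 166  89  81  78  76  75  73  71  70  62  47  49  49  47  47  46  47
 39  39  39  38  38  39  39  43  57  56  57  55  57  58  57  56  56  56  56  57  56  56  56  56  56  56  56  56  56
 44  42  43  43  44  43  43  54  66  67  67  67  66  67  67  68  67  66  66  67  66  66  66  65  66  65  65  66  65
 44  43  43  44  43  44  43  65  74  74  74  74  74  73  74  75  74  74  73  73  74  73  73  73  73  73  73  72  73
1.0 (463, 221)
0.76 (480, 138)
0.75 (479, 180)
0.5 (475, 149)
0.49 (472, 190)
```

Three nuts show in the pocket, at wrist-view pixels (463,221), (480,138) and (479,180), so I'm handing in.

```bash
python3 -c "
from bench import ctrl
print(ctrl.close_job())"
```

```text
the job is handed in; nothing more can be done
None
```

I handed the job in with the cover held steady at about 0.58–0.59 rad (pointer estimated at 0.59, tolerance 0.07) in a 30 N grip on the handle bar, and all three nuts in the pocket; the hand-in gave no verdict.

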